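# Push the tube stubs home against the sprung stop

## Robot

A 6-joint arm with a two-finger parallel gripper is mounted at the origin on the work surface. World frame = base frame: x ahead of the robot, y to its left, z up, the work surface at z = 0. Lengths are in mm, angles in rad, forces in N, time in s.
With the tool pointing down it reaches from about 300 to 875 mm from the base axis. Payload 6.4 kg.
Tool frame: the origin (TCP) lies on the centre line of the jaws, within the pads' length; the fingertips stand robot.tip_extent ahead of it and the grasp point (between the pads) lies 2 mm behind it (robot.tip_extent is the distance from the TCP to the fingertips, in mm); z points along the fingers, y is the line along which they close (so a half turn about z gives the same grasp; the last joint's range is limited). The gripper opens to 88 mm and grips with 3 to 60 N. Pads are 18 mm wide; open, the fingers measure 123 mm over their backs; the gripper's body (75 mm by 187 mm) begins 45 mm behind the grasp point.
Start: joints at [0.911, 0.181, 1.607, -0, 1.354, -0.206], TCP at [252.062, 516.823, 255.714] pointing down, gripper open.
Joint ranges: [-2.99, 2.99], [-0.89, 2.07], [0.3, 2.58], [-1.14, 4.28], [0, 2.63], [-3.12, 3.12]. Speed limits (rad/s): [2.57, 2.57, 3.01, 3.14, 3.14, 3.14].

## Interface

Orientations are given as [roll, pitch, yaw] about the fixed x, y, z axes, in that order (R = Rz(yaw) Ry(pitch) Rx(roll)).
In Python, from plant import robot, snapshot, calibration gives the robot as it stands.
- The arm moves only by the tool carry_out, never from a script. Its argument "targets" is a list of rows, each an object with "xyz": the shift along the tool's x, y, z in mm, a list of three; "roll": the turn about the tool's z in rad; "hand": the finger opening in mm, from 0 to 88.1. In form: [{"xyz": [tx, ty, tz], "roll": roll, "hand": hand}, ...]. A call has 1 to 12 rows; each row shifts and turns the commanded pose from where the row before left it, along the tool's axes as they then stand; what a row does not reach is not made up. A row lasts 1/12 s, in which the tool goes at most 41.7 mm and 7.16 degrees, less where a joint would pass 70% of its speed; a pose out of reach is approached as far as the arm can. A call with a gripper value outside its range is refused whole. The fingers move at their own pace and stop on an object; "squeeze" is the grip in N (left out, the last holds). Time passes only in rows, so rows that do not move let the fingers close. It gives the time, the measured TCP pose, the force, the opening and the grip force at its end, in the units of the state.
- robot.get_obs(): the state, without advancing time (a new reading comes with each control period).
- snapshot(name): name is "side" or "top"; returns the picture (400x640x3 uint8, red, green, blue); there is no depth.
- calibration(name): a dict with "fx", "fy", "cx", "cy" (pixels), "k1" (the pictures are not rectified: a ray, as slopes to the right and down, at radius r is drawn at 1 + k1 r^2 times it, then the intrinsics apply), "view" (4x4, takes a point from world to camera coordinates). Camera axes: x right, y down, z forward; pixel columns grow to the right and rows downward; lengths in mm; the calibration is good to about 2 mm. A picture is of the moment at which its call begins. calibration takes no time and is no camera call.
- robot.hand_in(): hands the job in; it is judged then, once.
The state is a dict: "time_s": time; "q": joint angles; "joint_velocities": joint speeds; "joint_efforts": joint torques, N m; "ee_pos": TCP position; "orientation": TCP orientation; "ft_force": force on the tool from outside, world axes, zero at the start; "torque": the same for the moment, N m; "width": finger opening in mm; "gripper_force": force on a finger pad.
Only numpy, scipy, OpenCV 4.12 (cv2) and the standard library are available. Lean on these libraries where they do the work, as an engineer would, in place of code of your own. Each camera call takes 0.05 s, during which the arm holds its last target. There are 200 camera calls.

## Task

Four short square-tube stubs lie end to end in the blue fit-up rail. Without lifting any of them, push the rearmost stub with the fingers so that all four slide along the rail together as one closed-up train, up to the yellow spring-loaded stop plate and on until that plate is pressed back well over half of its travel; touch none of the other three stubs and leave the things lying around the rail where they are. Finish while still holding the train pressed against the stop like that, ready for tacking.

Things in the scene. Friction and masses are not known exactly. Their poses are not given: they have to be found in the camera images.
- rail: fixed blue steel channel, 400 mm long, 70 mm wide. Origin: centre of its underside, on the bench; x runs along the channel towards the yellow stop, z up. Floor 6 mm above the bench; side walls, inner faces 44 mm apart, tops 18 mm above the bench, from x = -200 to +150 mm; open at the rear (x = -200 mm). Fixed bracket behind the stop: x = 162 to 184 mm, 60 mm wide, 50 mm high.
- stop_plate (a joint): travel of the yellow stop plate in m: 0 when out (free), 0.014 when pressed fully back; it slides along the rail's +x. Spring: about 1.4 N to start it, 7.7 N at full travel; it springs out again when released.
- stop_face (a point): centre of the face of the yellow stop plate that meets the front stub; it is at x = 135 mm in the rail's frame when out and moves with the plate, 27 mm above the bench. The plate is 8 mm thick, 40 mm wide, 36 mm high.
- tube_1: rearmost stub of bare steel square tube, orange stripe across its top: 45 mm long (x, along the rail), 40 mm wide, 40 mm high, wall 4 mm, open ends; about 0.2 kg. Origin: centre of its underside, on the channel floor; x points to the stop, z up. Its top is 46 mm above the bench. This is the one to push, on its rear end; the next stub touches its front end.
- tube_2: second stub of bare steel square tube, orange stripe across its top: 45 mm long (x, along the rail), 40 mm wide, 40 mm high, wall 4 mm, open ends; about 0.2 kg. Origin: centre of its underside, on the channel floor; x points to the stop, z up. Its top is 46 mm above the bench. Counted from the rear.
- tube_3: third stub of bare steel square tube, orange stripe across its top: 45 mm long (x, along the rail), 40 mm wide, 40 mm high, wall 4 mm, open ends; about 0.2 kg. Origin: centre of its underside, on the channel floor; x points to the stop, z up. Its top is 46 mm above the bench. Counted from the rear.
- tube_4: front stub of bare steel square tube, orange stripe across its top: 45 mm long (x, along the rail), 40 mm wide, 40 mm high, wall 4 mm, open ends; about 0.2 kg. Origin: centre of its underside, on the channel floor; x points to the stop, z up. Its top is 46 mm above the bench. Nearest to the stop; it starts 55 to 115 mm short of it.
- pipe_stub: bystander: copper-coloured pipe ring standing upright, 48 mm across, 55 mm high; origin at the centre of its underside.
- magnet: bystander: red welding magnet lying flat, about 74 by 50 mm, 18 mm high; origin at the centre of its underside.
- wire_brush: bystander: wire brush with a green handle lying bristles down, 245 mm long (x from -105 to +140 mm), 28 mm wide, 36 mm high; origin on the bench under its handle.
Mind the look-alikes: they are no part of the job. Leave any pink or turquoise look-alike of the tube_3 alone.

How it is judged (in metres and radians):
On the way:
1. the train has come up to the stop plate and begun to press it back (value of joint stop_plate above 0.001 m), for 0.05 s.
At the end, for the whole second after the job is handed in: The stop plate is pressed back more than 7.5 of its 14 mm, held there by the fingers pressing on the rearmost stub with more than 1.5 N; the four stubs are closed up (gaps under 2.5 mm), at rest and down in the rail (within 3 mm of the channel floor) (value of joint stop_plate above 0.0075 m and contact force between the fingers and tube_1 above 1.5 N and x of tube_2 in the frame of tube_1 below 0.0475 m and x of tube_3 in the frame of tube_2 below 0.0475 m and x of tube_4 in the frame of tube_3 below 0.0475 m and linear speed of each of tube_1, tube_2, tube_3, tube_4 below 0.01 m/s and z of each of tube_1, tube_2, tube_3, tube_4 in the frame of rail below 0.009 m); the arm keeps its last pose, push and grip.
It fails at once if a stub is lifted more than 6 mm off the channel floor or tipped by more than 0.2 rad (z of any of tube_1, tube_2, tube_3, tube_4 in the frame of rail above 0.012 m or angle between any of tube_1, tube_2, tube_3, tube_4's own z axis and vertical above 0.2 rad).
It fails at once if the train comes apart: a gap of more than 8 mm opens between neighbours (x of tube_2 in the frame of tube_1 above 0.053 m or x of tube_3 in the frame of tube_2 above 0.053 m or x of tube_4 in the frame of tube_3 above 0.053 m).
It fails at once if the fingers press on one of the other three stubs (over 1 N) (contact force between the fingers and tube_2 above 1 N or contact force between the fingers and tube_3 above 1 N or contact force between the fingers and tube_4 above 1 N).
It fails at once if a bystander is moved by more than 15 mm (distance of any of pipe_stub, magnet, wire_brush from where it was at the start of the episode above 0.015 m).
It also fails if it takes over 38 s, if anything falls off the work surface, if the arm or the gripper's body presses on something with over 40 N, if the wrist force passes 120 N, or if a joint passes its speed limit or range.

## Working session

There is one attempt and no reset: what is moved stays moved. The work goes in short steps, Python scripts to look and compute and a tool call to move; the robot and the scene stay as the last step left them, time stands still between calls to the robot, and variables do not carry over. Pictures are saved under pics/ and viewed, at most 10 in all, crops included, and the job is handed in when it is done.

Besides the shell and the picture viewer there is one more tool, called after "Request:" in YAML: its name, and indented under it one key for each argument. carry_out: Moves the arm, as the interface text tells. Its arguments: {"type":"object","properties":{"targets":{"type":"array","items":{"type":"object","properties":{"xyz":{"type":"array","items":{"type":"number"}},"roll":{"type":"number"},"hand":{"type":"number"}}}},"squeeze":{"type":"number"}},"required":["targets"]}

```bash
mkdir -p pics; python3 - <<'E'
from plant import robot,snapshot,calibration
import cv2
for n in("top","side"):
    cv2.imwrite(f"pics/{n}0.png",snapshot(n)[:,:,::-1]); print(calibration(n))
print(robot.get_obs(),robot.tip_extent)
E
```

```text
{'fx': 370.4103760442406, 'fy': 370.4103760442406, 'cx': 317.18583445774874, 'cy': 201.7305323579921, 'k1': -0.0336205395024142, 'view': array([[-2.72918465e-02, -9.99169219e-01,  3.02659337e-02,
         1.04841135e+01],
       [-9.90484078e-01,  2.29440724e-02, -1.35701364e-01,
         5.48628411e+02],
       [ 1.34894202e-01, -3.36814662e-02, -9.90287389e-01,
         6.52381858e+02],
       [ 0.00000000e+00,  0.00000000e+00,  0.00000000e+00,
         1.00000000e+00]])}
{'fx': 494.4843544321366, 'fy': 494.4843544321366, 'cx': 321.2320745617583, 'cy': 193.0401528361422, 'k1': -0.06124842978923707, 'view': array([[-9.93287734e-01, -1.14385933e-01, -1.71853563e-02,
         5.30685650e+02],
       [-4.34450498e-02,  5.06628836e-01, -8.61068958e-01,
         7.40386539e+01],
       [ 1.07200773e-01, -8.54542615e-01, -5.08197711e-01,
         9.26545281e+02],
       [ 0.00000000e+00,  0.00000000e+00,  0.00000000e+00,
         1.00000000e+00]])}
{'time_s': 0.1, 'q': array([ 9.10668531e-01,  1.81426698e-01,  1.60787692e+00,  1.25583319e-05,
        1.35382500e+00, -2.06280527e-01]), 'joint_velocities': array([-0.0018327 , -0.0008564 , -0.00161016, -0.00066337, -0.00073967,
        0.00032193]), 'joint_efforts': array([ 8.43940325e-05, -4.34825027e+01, -3.42695546e+01,  7.02294451e-02,
        3.40927555e-02,  3.51586664e-05]), 'ee_pos': array([251.78567208, 516.44391898, 254.93776813]), 'orientation': array([-3.14009176e+00, -3.26596918e-04,  2.68774243e+00]), 'ft_force': array([ 0.42335548,  0.49982194, -0.67533958]), 'torque': array([-0.01686821, -0.00771224,  0.0082089 ]), 'gripper_force': 0.0, 'width': 88.11071978404132} 17.0
```

View pics/top0.png

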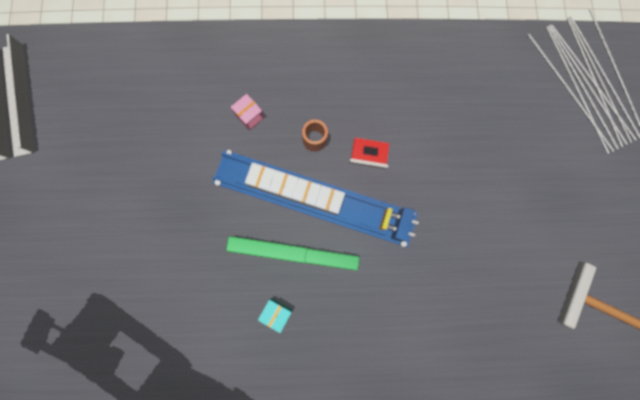

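View pics/side0.png

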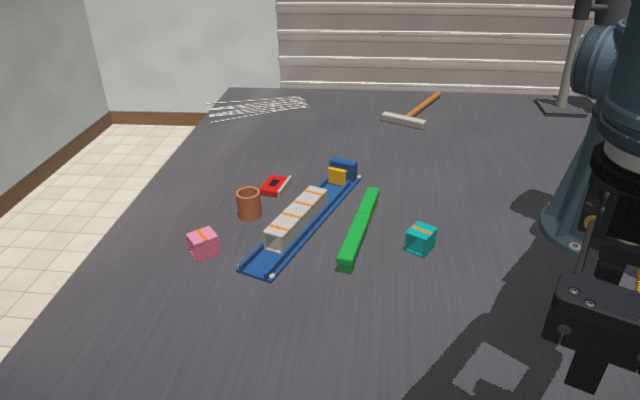

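The top view shows the train in the blue rail: rear end at about (250,175), front at (340,200), yellow stop at (388,218). What could be taken for the target:
- the pink cube at (247,110), a look-alike
- the turquoise cube at (275,316), a look-alike
- the stub at the train's rear in the rail, at (256,177)

By the description I choose the rear stub in the rail, and I'll check it in one close crop.

```bash
python3 - <<'E'
import cv2
i=cv2.imread("pics/top0.png")[140:250,205:425]
cv2.imwrite("pics/crop0.png",cv2.resize(i,None,fx=3.6,fy=3.6,interpolation=cv2.INTER_CUBIC))
E
cat > h.py <<'E'
import numpy as np,cv2
from plant import robot,snapshot,calibration
def world(n,px,z):
    c=calibration(n);K=np.array([[c['fx'],0,c['cx']],[0,c['fy'],c['cy']],[0,0,1.]])
    s=cv2.undistortPoints(np.array(px,float).reshape(-1,1,2),K,np.array([c['k1'],0,0,0.]))[:,0]
    V=c['view'];R=V[:3,:3];o=-R.T@V[:3,3]
    d=np.c_[s,np.ones(len(s))]@R
    return o+d*((z-o[2])/d[:,2])[:,None]
E
```

```text
(no output)
```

View pics/crop0.png

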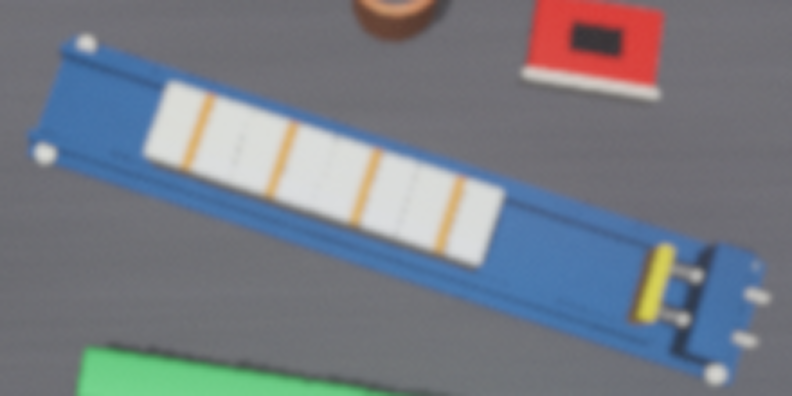

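Confirmed in the crop: four grey stubs with orange stripes, and the rearmost is at crop (180,125). There is clear rail behind it.

```bash
python3 - <<'E'
from h import *
f=lambda p:np.array(p)/3.6+[205,140]-0.36
c=world("top",f([(170,82),(146,157),(504,188),(480,265)]),46)
s=world("top",f([(655,243),(636,320)]),45)
r=world("top",f([(86,44),(45,153)]),12)
rear=c[:2].mean(0);front=c[2:].mean(0);st=s.mean(0)
print(rear,front,st,r.mean(0),np.linalg.norm(front-rear))
u=st-rear;u[2]=0;u/=np.linalg.norm(u);u2=(front-rear)/np.linalg.norm(front-rear)
a=np.arctan2(u[1],u[0]);print("rail yaw",a,np.arctan2(u2[1],u2[0]),"gap",(st-front)@u)
b=world("top",[(228,240),(305,250),(358,258),(315,132)],[36][0])
n=np.array([-u[1],u[0],0]);print("bystander along/across",[(round((p-rear)@u),round((p-rear)@n)) for p in b])
o=robot.get_obs();y=o['orientation'][2];P=o['ee_pos']
x=np.array([np.cos(y),np.sin(y),0]);yy=np.array([np.sin(y),-np.cos(y),0])
g=rear-35*u;d=g-P;print("goal",g,"tool shift",d@x,d@yy,"tool yaw",y,"turn(+yaw)",[(a+k-y+np.pi/2)%np.pi-np.pi/2 for k in(0,np.pi)])
E
```

```text
[604.48193749 122.45912176  46.        ] [545.04631002 -47.48051207  46.        ] [ 514.96519597 -125.30772172   45.        ] [624.76300332 177.43825919  12.        ] 180.03353286820703
rail yaw -1.9174972141212916 -1.907244429706528 gap 83.41786955119456
bystander along/across [(5, -129), (144, -101), (241, -85), (91, 117)]
goal [616.37482726 155.37658176  46.        ] tool shift -485.98270684657894 -164.66840231835354 tool yaw 2.687742426488958 turn(+yaw) [np.float64(-1.4636469870204563), np.float64(-1.4636469870204565)]
```

Rear end at (604,122). The rail points at yaw about -1.916, the gap to the stop is about 83 mm, and the bystanders are more than 60 mm clear. Moving over the rear of the rail.

Request:
carry_out:
  targets:
    - {"xyz": [-35,-12,0],"roll": 0,"hand": 20}
    - {"xyz": [-35,-12,0],"roll": 0,"hand": 20}
    - {"xyz": [-35,-12,0],"roll": 0,"hand": 20}
    - {"xyz": [-35,-12,0],"roll": 0,"hand": 20}
    - {"xyz": [-35,-12,0],"roll": 0,"hand": 20}
    - {"xyz": [-35,-12,0],"roll": 0,"hand": 20}
    - {"xyz": [-35,-12,0],"roll": 0,"hand": 20}
    - {"xyz": [-35,-12,0],"roll": 0,"hand": 20}
    - {"xyz": [-35,-12,0],"roll": 0,"hand": 20}
    - {"xyz": [-35,-12,0],"roll": 0,"hand": 20}
    - {"xyz": [-35,-12,0],"roll": 0,"hand": 20}
    - {"xyz": [-35,-12,0],"roll": 0,"hand": 20}

```text
time_s: 1.1
ee_pos: [567.2, 201.7, 255.3]
orientation: [-3.141, -0.001, 2.688]
ft_force: [1.0, 0.3, -0.2]
width: 20.2
gripper_force: 0.0
```

Request:
carry_out:
  targets:
    - {"xyz": [0,0,0],"roll": 0.122,"hand": 20}
    - {"xyz": [0,0,0],"roll": 0.122,"hand": 20}
    - {"xyz": [0,0,0],"roll": 0.122,"hand": 20}
    - {"xyz": [0,0,0],"roll": 0.122,"hand": 20}
    - {"xyz": [0,0,0],"roll": 0.122,"hand": 20}
    - {"xyz": [0,0,0],"roll": 0.122,"hand": 20}
    - {"xyz": [0,0,0],"roll": 0.122,"hand": 20}
    - {"xyz": [0,0,0],"roll": 0.122,"hand": 20}
    - {"xyz": [0,0,0],"roll": 0.122,"hand": 20}
    - {"xyz": [0,0,0],"roll": 0.122,"hand": 20}
    - {"xyz": [0,0,0],"roll": 0.122,"hand": 20}
    - {"xyz": [0,0,0],"roll": 0.122,"hand": 20}

```text
time_s: 2.1
ee_pos: [566.1, 203.2, 255.1]
orientation: [-3.141, 0.001, 1.218]
ft_force: [0.3, -0.2, -0.3]
width: 19.6
gripper_force: 0.0
```

```bash
cat >> h.py <<'E'
def togoal(g):
    o=robot.get_obs();y=o['orientation'][2];P=o['ee_pos'];d=np.array(g)-P
    print(o['time_s'],P,o['orientation'],o['ft_force'],o['width'])
    print("tool shift",d@[np.cos(y),np.sin(y),0],d@[np.sin(y),-np.cos(y),0],-d[2],"roll",y-(np.pi-1.916))
E
python3 -c "
from h import *
togoal([616.4,155.4,40])"
```

```text
2.1 [566.11984026 203.22441785 255.13728454] [-3.14065829e+00  5.05225680e-04  1.21776278e+00] [ 0.34751811 -0.17341873 -0.2906039 ] 19.60966571523135
tool shift -27.490842514137327 63.71438600580484 215.1372845445068 roll -0.007829878329655093
```

Request:
carry_out:
  targets:
    - {"xyz": [-14,32,0],"roll": -0.008,"hand": 20}
    - {"xyz": [-13.5,31.7,0],"roll": 0,"hand": 20}
    - {"xyz": [0,0,35],"roll": 0,"hand": 20}
    - {"xyz": [0,0,35],"roll": 0,"hand": 20}
    - {"xyz": [0,0,35],"roll": 0,"hand": 20}
    - {"xyz": [0,0,30],"roll": 0,"hand": 20}
    - {"xyz": [0,0,20],"roll": 0,"hand": 20}
    - {"xyz": [0,0,10],"roll": 0,"hand": 20}
    - {"xyz": [0,0,0],"roll": 0,"hand": 20}
    - {"xyz": [0,0,0],"roll": 0,"hand": 20}

```text
time_s: 2.93
ee_pos: [617.3, 156.0, 90.9]
orientation: [-3.141, 0.0, 1.232]
ft_force: [-0.1, -0.0, 0.1]
width: 19.9
gripper_force: 0.0
```

```bash
python3 -c "
from h import *
togoal([616.4,155.4,38])
a=snapshot('top')[120:260,190:410,::-1];b=snapshot('side')[130:290,200:420,::-1]
cv2.imwrite('pics/c1.png',np.vstack([cv2.resize(a,(440,280)),cv2.resize(b,(440,320))]))"
```

```text
2.9333 [617.30149906 155.98741066  90.91241366] [-3.14131943e+00  1.21074929e-04  1.23180158e+00] [-0.08085575 -0.0081942   0.05817652] 19.909269841911108
tool shift -0.8537645741420141 -0.6548571510684861 52.912413655219936 roll 0.006208922886898449
```

View pics/c1.png

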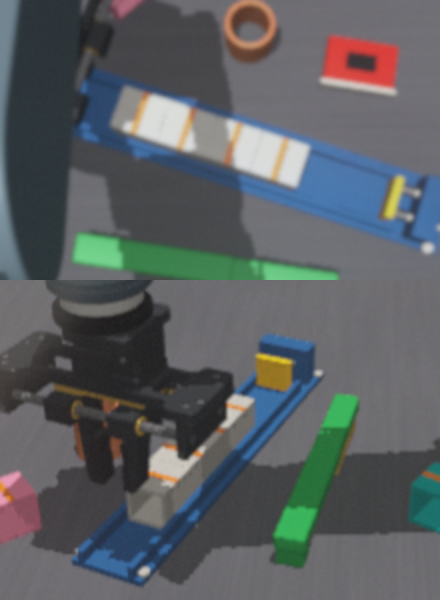

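The view shows the fingers above the open rear of the rail, behind stub 1, with nothing disturbed. Descending the rest of the way to a tip height of about 21 mm.

Request:
carry_out:
  targets:
    - {"xyz": [-0.5,-0.5,20],"roll": 0.006,"hand": 20}
    - {"xyz": [0,0,18],"roll": 0,"hand": 20}
    - {"xyz": [0,0,10],"roll": 0,"hand": 20}
    - {"xyz": [0,0,5],"roll": 0,"hand": 20}
    - {"xyz": [0,0,0],"roll": 0,"hand": 20}
    - {"xyz": [0,0,0],"roll": 0,"hand": 20}

```text
time_s: 3.53
ee_pos: [617.2, 155.7, 38.7]
orientation: [3.14, -0.0, 1.226]
ft_force: [1.4, -0.3, 0.6]
width: 20.1
gripper_force: 0.0
```

```bash
python3 -c "
from h import *
togoal([616.4,155.4,38])
cv2.imwrite('pics/c2.png',cv2.resize(snapshot('side')[150:290,220:400,::-1],None,fx=4,fy=4,interpolation=cv2.INTER_CUBIC))"
```

```text
3.5333 [617.20968799 155.74905576  38.68239932] [ 3.14043676e+00 -4.88042509e-04  1.22592099e+00] [ 1.3775195  -0.30397303  0.57742136] 20.104428170923477
tool shift -0.6022413138207598 -0.6440030755715545 0.6823993218426239 roll 0.0003283361052930367
```

View pics/c2.png

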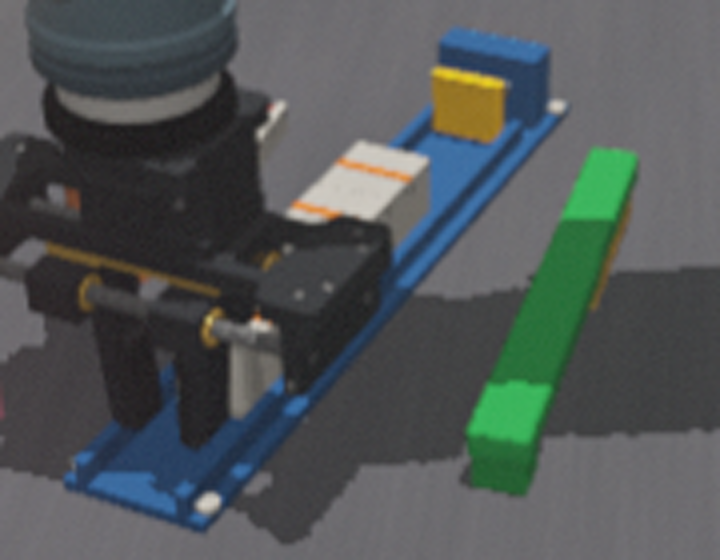

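The fingers stand inside the rail behind stub 1, straddling its width, and are clear of everything. Approaching gently.

Request:
carry_out:
  targets:
    - {"xyz": [-5,-0.6,0.7],"roll": 0,"hand": 20}
    - {"xyz": [-6,0,0],"roll": 0,"hand": 20}
    - {"xyz": [-4,0,0],"roll": 0,"hand": 20}
    - {"xyz": [-2,0,0],"roll": 0,"hand": 20}
    - {"xyz": [-2,0,0],"roll": 0,"hand": 20}
    - {"xyz": [-2,0,0],"roll": 0,"hand": 20}
    - {"xyz": [-2,0,0],"roll": 0,"hand": 20}
    - {"xyz": [-2,0,0],"roll": 0,"hand": 20}
    - {"xyz": [-2,0,0],"roll": 0,"hand": 20}
    - {"xyz": [-2,0,0],"roll": 0,"hand": 20}
    - {"xyz": [-2,0,0],"roll": 0,"hand": 20}
    - {"xyz": [-2,0,0],"roll": 0,"hand": 20}

```text
time_s: 4.58
ee_pos: [604.9, 125.1, 37.1]
orientation: [3.141, -0.001, 1.226]
ft_force: [2.0, 5.1, -0.2]
width: 20.4
gripper_force: 2.5
```

```bash
python3 -c "
from h import *
u=np.array([np.cos(-1.916),np.sin(-1.916),0])
togoal(np.array([616.4,155.4,38])+120*u)
o=robot.get_obs();print('push',-o['ft_force']@u)"
```

```text
4.5833 [604.87176707 125.07727355  37.08607028] [ 3.14138074e+00 -5.70391943e-04  1.22602256e+00] [ 2.01933872  5.08113194 -0.18409851] 20.443892508056983
tool shift -87.56534050849802 0.5496409150924063 -0.9139297211777304 roll 0.00042990433506706616
push 5.464699127237157
```

Request:
carry_out:
  targets:
    - {"xyz": [-3,0.2,-1],"roll": 0,"hand": 20}
    - {"xyz": [-4,0.3,0],"roll": 0,"hand": 20}
    - {"xyz": [-4,0,0],"roll": 0,"hand": 20}
    - {"xyz": [-4,0,0],"roll": 0,"hand": 20}
    - {"xyz": [-4,0,0],"roll": 0,"hand": 20}
    - {"xyz": [-4,0,0],"roll": 0,"hand": 20}
    - {"xyz": [-4,0,0],"roll": 0,"hand": 20}
    - {"xyz": [-4,0,0],"roll": 0,"hand": 20}
    - {"xyz": [-4,0,0],"roll": 0,"hand": 20}
    - {"xyz": [-4,0,0],"roll": 0,"hand": 20}
    - {"xyz": [-3,0,0],"roll": 0,"hand": 20}
    - {"xyz": [-2,0,0],"roll": 0,"hand": 20}

```text
time_s: 5.58
ee_pos: [590.3, 82.8, 38.1]
orientation: [3.142, -0.0, 1.225]
ft_force: [1.7, 3.5, -2.4]
width: 20.0
gripper_force: 2.0
```

Request:
carry_out:
  targets:
    - {"xyz": [-3,0,0],"roll": 0,"hand": 20}
    - {"xyz": [-3,0,0],"roll": 0,"hand": 20}
    - {"xyz": [-3,0,0],"roll": 0,"hand": 20}
    - {"xyz": [-3,0,0],"roll": 0,"hand": 20}
    - {"xyz": [-3,0,0],"roll": 0,"hand": 20}
    - {"xyz": [-2,0,0],"roll": 0,"hand": 20}

```text
time_s: 6.08
ee_pos: [584.5, 66.8, 38.0]
orientation: [-3.142, 0.0, 1.226]
ft_force: [0.8, 4.0, -1.1]
width: 19.8
gripper_force: 2.0
```

```bash
python3 -c "
from h import *
u=np.array([np.cos(-1.916),np.sin(-1.916),0])
togoal(np.array([616.4,155.4,38])+120*u)
o=robot.get_obs();print('push',-o['ft_force']@u)
a=snapshot('top')[140:250,240:420,::-1];b=snapshot('side')[140:260,240:420,::-1]
cv2.imwrite('pics/c3.png',np.vstack([cv2.resize(a,None,fx=2.5,fy=2.5),cv2.resize(b,None,fx=2.5,fy=2.5)]))"
```

```text
6.0833 [584.52896215  66.84590677  38.03802828] [-3.14157936e+00  7.78702712e-05  1.22572243e+00] [ 0.81347562  3.98756002 -1.0678986 ] 19.754531106987617
tool shift -25.88523350028764 0.02182329958081305 0.03802827673985831 roll 0.00012977755900145382
push 4.027590771304111
```

View pics/c3.png

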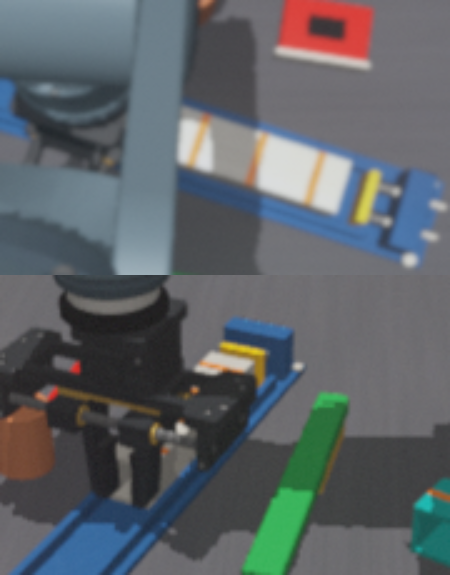

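The top crop shows the train closed up, with its front edge at about (345,185) and the yellow plate at (363,196), roughly 14 mm short. Continuing slowly.

Request:
carry_out:
  targets:
    - {"xyz": [-2,0,0],"roll": 0,"hand": 20}
    - {"xyz": [-2,0,0],"roll": 0,"hand": 20}
    - {"xyz": [-2,0,0],"roll": 0,"hand": 20}
    - {"xyz": [-2,0,0],"roll": 0,"hand": 20}
    - {"xyz": [-1,0,0],"roll": 0,"hand": 20}
    - {"xyz": [-1,0,0],"roll": 0,"hand": 20}

```text
time_s: 6.68
ee_pos: [581.3, 57.7, 38.1]
orientation: [3.141, -0.0, 1.226]
ft_force: [0.7, 3.8, -1.2]
width: 19.9
gripper_force: 2.3
```

Request:
carry_out:
  targets:
    - {"xyz": [-1,0,0],"roll": 0,"hand": 20}
    - {"xyz": [-1,0,0],"roll": 0,"hand": 20}
    - {"xyz": [-1,0,0],"roll": 0,"hand": 20}
    - {"xyz": [-1,0,0],"roll": 0,"hand": 20}

```text
time_s: 7.02
ee_pos: [579.9, 54.0, 38.1]
orientation: [3.141, -0.0, 1.226]
ft_force: [1.2, 4.4, -1.1]
width: 19.6
gripper_force: 2.4
```

Request:
carry_out:
  targets:
    - {"xyz": [-1,0,0],"roll": 0,"hand": 20}
    - {"xyz": [-1,0,0],"roll": 0,"hand": 20}
    - {"xyz": [-1,0,0],"roll": 0,"hand": 20}
    - {"xyz": [-1,0,0],"roll": 0,"hand": 20}

```text
time_s: 7.35
ee_pos: [578.7, 50.5, 38.1]
orientation: [3.141, -0.001, 1.226]
ft_force: [2.2, 6.7, -1.3]
width: 19.9
gripper_force: 3.5
```

Request:
carry_out:
  targets:
    - {"xyz": [-1,0,0],"roll": 0,"hand": 20}
    - {"xyz": [-1,0,0],"roll": 0,"hand": 20}
    - {"xyz": [-1,0,0],"roll": 0,"hand": 20}
    - {"xyz": [-0.5,0,0],"roll": 0,"hand": 20}

```text
time_s: 7.68
ee_pos: [577.6, 47.5, 38.1]
orientation: [3.141, -0.001, 1.226]
ft_force: [3.1, 7.6, -1.0]
width: 19.9
gripper_force: 4.1
```

```bash
python3 -c "
from h import *
u=np.array([np.cos(-1.916),np.sin(-1.916),0])
togoal(np.array([616.4,155.4,38])+120*u)
o=robot.get_obs();print('push',-o['ft_force']@u)
a=snapshot('top')[160:250,300:430,::-1]
cv2.imwrite('pics/c4.png',cv2.resize(a,None,fx=5,fy=5,interpolation=cv2.INTER_CUBIC))"
```

```text
7.6833 [577.57060543  47.49605988  38.12095221] [ 3.14130651e+00 -1.09603099e-03  1.22568066e+00] [ 3.14823015  7.56628918 -0.97962987] 19.911585617279652
tool shift -5.322273168926383 0.0248108963299298 0.12095221274344681 roll 8.80047765725589e-05
push 8.185252071816118
```

View pics/c4.png

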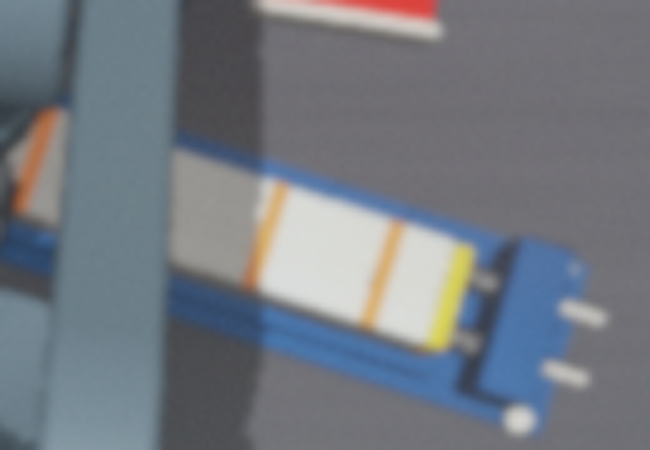

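The train touches the yellow plate at crop (452,300). The push of 8.2 N implies about 6 mm of travel, so I'll press about 5 mm more.

Request:
carry_out:
  targets:
    - {"xyz": [-1,0,0],"roll": 0,"hand": 20}
    - {"xyz": [-1,0,0],"roll": 0,"hand": 20}
    - {"xyz": [-1,0,0],"roll": 0,"hand": 20}
    - {"xyz": [-1,0,0],"roll": 0,"hand": 20}
    - {"xyz": [-1,0,0],"roll": 0,"hand": 20}
    - {"xyz": [0,0,0],"roll": 0,"hand": 20}
    - {"xyz": [0,0,0],"roll": 0,"hand": 20}
    - {"xyz": [0,0,0],"roll": 0,"hand": 20}

```text
time_s: 8.4
ee_pos: [575.9, 43.1, 38.1]
orientation: [3.141, -0.001, 1.226]
ft_force: [2.3, 7.8, -2.3]
width: 20.2
gripper_force: 4.4
```

```bash
python3 -c "
from h import *
u=np.array([np.cos(-1.916),np.sin(-1.916),0])
togoal(np.array([616.4,155.4,38])+120*u)
o=robot.get_obs();print('push',-o['ft_force']@u)
a=snapshot('top')[160:250,300:430,::-1]
cv2.imwrite('pics/c5.png',cv2.resize(a,None,fx=5,fy=5,interpolation=cv2.INTER_CUBIC))"
```

```text
8.4 [575.93504767  43.0706371   38.11621372] [ 3.14128657e+00 -1.35261624e-03  1.22580176e+00] [ 2.25926597  7.84038533 -2.32936644] 20.197636052132662
tool shift -0.6044794137394521 0.06671197217613503 0.11621371828869087 roll 0.00020910739302837378
push 8.142363230466035
```

View pics/c5.png

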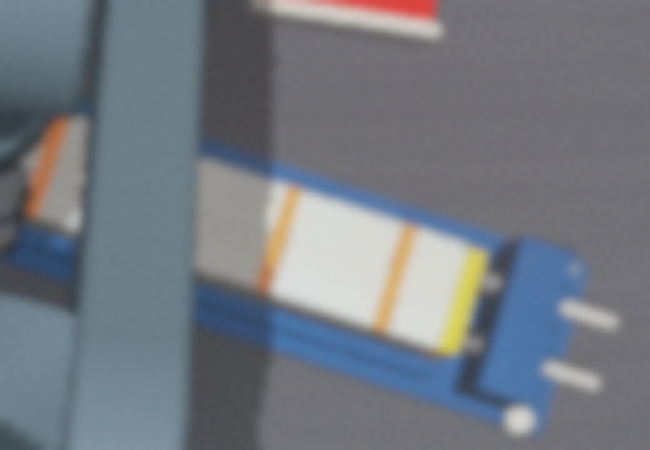

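The train is closed up against the plate at crop (463,300). The pins behind the bracket have come out about 10–12 mm from the start, and the steady push is 8 N. Handing in.

```bash
python3 -c "
from plant import robot
print(robot.hand_in())"
```

```text
the job is handed in; nothing more can be done
None
```

I handed in the job with the four stubs closed up and held against the stop by about 8 N on the rearmost stub; the plate is pressed back an estimated 10–12 of its 14 mm. The hand-in returned no verdict.

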